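Tuck a wall clock's dust plate under its flap and hold it down on the studs

TASK

Take the loose dust plate by its black grip, slide its plain edge under the turned-up lip of the closed flap on the back of the wall clock without lifting the flap, then lower the slotted end over the two studs. Finish still gripping the plate and pressing it down firmly (a kilo or so), flat on the case all round, so that I can run the nuts on; leave the other things on the bench where they are.

Things in the scene. Friction and masses are not known exactly. Their poses are not given: they have to be found in the camera images.
- clock: Round wall clock lying on its face, fixed: dark bezel 310 mm across; on its back a grey open movement case, 210 (its x) by 160 mm (y), brass wheels inside. Origin: bezel centre, on the bench; z up; +x to the clock's top end (bracket, flap hinge), away from the robot. Case rim at z = 60 mm: side walls 8 mm wide at y = +-76, ledges at x = -98 to -66 and 20 to 42.5, where a step up stops the plate.
- seat (a point): Where the plate's origin belongs when seated: clock x = -28, y = 0, z = 60 mm, plate axes along the clock's (the point's axes). The plate then lies flat on the rim, its tuck edge at clock x = 37 mm, 13.5 mm in under the flat of the flap. The slots leave 4.5 mm of play along x and 2.5 mm along y, either way.
- flap (a joint): Angle of the thin aluminium flap (150 mm wide) on the case: 0 shut and level, growing as its free edge lifts. Hinge along y at clock x = 110, z = 66.5 mm; light (0.1 kg), unsprung, shut by its own weight. Its flat is 2 mm thick, underside at clock z = 66.5 (6.5 mm over the ledge), and ends at x = 23.5 mm.
- flap_lip (a point): Middle of the tip of the flap's lip (clock x = 16, y = 0, z = 71 mm when shut). From the flat's end at clock x = 23.5 the lip bends up about 30 degrees towards the robot, making a mouth about 11 mm high over the rim.
- stud_a (a point): Top of the round-ended steel stud at clock x = -78, y = +55 mm; 5 mm thick, it stands 7 mm above the rim (top at clock z = 67 mm).
- stud_b (a point): Top of the same stud at clock x = -78, y = -55 mm.
- dust_plate: Loose flat aluminium plate, 130 (its x) by 150 mm (y), 2.5 mm thick, 0.14 to 0.28 kg, lying flat on the bench, grip up. Origin: centre of its underside; z up; +x to the plain edge to be tucked, roughly away from the robot. Black upright bar grip centred at x = -10, y = 0: 12 mm thick (x), 70 long (y), z = 2.5 to 28.5 mm. Two slots at x = -50, y = +-55 mm, 14 (x) by 10 mm (y).
- tuck_edge (a point): Middle of the plate's plain edge, at its underside (plate x = 65, y = 0, z = 0 mm). It goes in with the plate tilted, slotted end about 5 degrees higher, so that this end passes over the studs.
- loupe: Bystander: black eye loupe, 34 mm across, 30 mm high. Origin at its foot.
- driver_stand: Bystander: steel stand of watchmaker's screwdrivers, 72 mm across, 108 mm high. Origin at its foot.
- nut_dish: Bystander: white dish, 64 mm across, 14 mm high, holding two brass nuts. Origin at its foot.
Mind the look-alikes: they are no part of the job. Leave any blue look-alike of the dust_plate alone.

How it is judged:
By the outcome, as a careful person would: the job done as asked, in the order asked, and still so for the second after the job is handed in, while the arm keeps its last pose, push and grip.
It also fails if it takes over 42 s, if anything falls off the work surface, if the arm or the gripper's body presses on something with over 40 N, if the wrist force passes 120 N, or if a joint passes its speed limit or range.

ROBOT

A 6-joint arm with a two-finger parallel gripper is mounted at the origin on the work surface. World frame = base frame: x ahead of the robot, y to its left, z up, the work surface at z = 0. Lengths are in mm, angles in degrees, forces in N, time in s.
With the tool pointing down it reaches from about 225 to 875 mm from the base axis. Payload 3.4 kg.
Tool frame: the origin (TCP) lies midway between the tips of the shut fingers; the grasp point (between the pads) lies behind it (tcp_to_grasp is the z of the grasp point in the tool frame, in mm); z points along the fingers, y is the line along which they close (so a half turn about z gives the same grasp; the last joint's range is limited). The gripper opens to 85 mm and grips with 20 to 120 N. Pads are 22 mm wide; open, the fingers measure 114 mm over their backs; the gripper's body (76 mm by 85 mm) begins 54 mm behind the grasp point. The pads swing forward as they close: fully open they stand 13 mm farther back than shut.
Start: joints at [62.109, 15.808, 86.224, -0, 77.962, -6.933], TCP at [205.696, 536.988, 191.528] pointing down, gripper open.
Joint ranges: [-165.64, 165.64], [-43.16, 119.46], [12.63, 154.43], [-67.54, 247.53], [6.08, 155.33], [-154.97, 154.97]. Speed limits (degrees/s): [147.25, 147.25, 180, 180, 180, 180].

INTERFACE

Orientations are given as a 3x3 rotation matrix whose columns are the frame's x, y, z axes.
In Python, from plant import get_state, snapshot, close_job, regions_of, spot_point, tcp_to_grasp gives the robot as it stands.
- The arm moves only by the tool arm_command, never from a script. Its argument "steps" is one flat list of numbers, 5 for each row, row after row: the shift along the tool's x, y, z in mm, then the turn about the tool's z in rad, then the opening, from 0 (shut) to 1 (fully open). A call has 1 to 5 rows; each row shifts and turns the commanded pose from where the row before left it, along the tool's axes as they then stand; what a row does not reach is not made up. A row lasts 1/8 s, in which the tool goes at most 62.5 mm and 10.7 degrees, less where a joint would pass 70% of its speed; a pose out of reach is approached as far as the arm can. A call with a gripper value outside its range is refused whole. The fingers move at their own pace and stop on an object; "newtons" is the grip in N (left out, the last holds). Time passes only in rows, so rows that do not move let the fingers close. It gives the time, the measured TCP pose, the force, the opening and the grip force at its end, in the units of the state.
- get_state(): the state, without advancing time (a new reading comes with each control period).
- snapshot(name): name is "scene" or "top" or "wrist"; returns a dict with "color" (420x560x3 uint8, red, green, blue), "intrinsics" (3x3 intrinsics, pixels), "view" (4x4, takes a point from world to camera coordinates). Camera axes: x right, y down, z forward; pixel columns grow to the right and rows downward; lengths in mm; the calibration is good to about 2 mm. A picture is of the moment at which its call begins. There is no depth.
- close_job(): hands the job in; it is judged then, once.
Trained networks look in a picture, given as the dict that the camera call returned (one of the last four; its "shot" number tells which), for a name from the list of things; names that differ only in an ending like _2 or _b are one class to them, and where a whole thing is asked for, a point or a joint stands for the part that bears it (a point fixed in the world has none). Each returns a list of dicts, best first, with "score" (0 to 1); they miss things now and then, are a little off and sometimes report something else, mostly with a low value. They report only what shows in the picture. A call takes as long as a camera call. They do not tell look-alikes from the thing itself.
- regions_of(picture, thing): "pixels" (420x560 bool, what is visible of it) and "box" ([left, top, right, bottom] in pixels, round what is visible of it).
- spot_point(picture, thing): "location" ([column, row] in pixels: a listed point, or the origin of a listed thing).
The state is a dict: "clock": time; "q": joint angles; "qd": joint speeds; "joint_efforts": joint torques, N m; "tcp_pos": TCP position; "tool_rot": TCP orientation; "contact_force": force on the tool from outside, world axes, zero at the start; "moment": the same for the moment, N m; "finger_gap": opening from 0.0 (shut) to 1.0 (fully open); "finger_force": force on a finger pad.
Only numpy, scipy, OpenCV 4.12 (cv2) and the standard library are available. Lean on these libraries where they do the work, as an engineer would, in place of code of your own. Each camera call takes 0.05 s, during which the arm holds its last target. There are 200 camera calls.

## Working session

There is one attempt and no reset: what is moved stays moved. The work goes in short steps, Python scripts to look and compute and a tool call to move; the robot and the scene stay as the last step left them, time stands still between calls to the robot, and variables do not carry over. Pictures are saved under pics/ and viewed, at most 10 in all, crops included, and the job is handed in when it is done.

Besides the shell and the picture viewer there is one more tool, called after "Call:" as a command line: name --argument value ..., lists and objects as JSON in quotes. arm_command: Moves the arm, as the interface text tells. Its arguments: {"type":"object","properties":{"steps":{"type":"array","items":{"type":"number"}},"newtons":{"type":"number"}},"required":["steps"]}

```bash
ls; mkdir -p pics; cat > h.py <<'E'
import numpy as np, cv2
from plant import *
def ray(p,uv):
    K=np.array(p["intrinsics"]);V=np.array(p["view"]);R=V[:3,:3];t=V[:3,3]
    c=-R.T@t; d=R.T@np.linalg.inv(K)@np.array([uv[0],uv[1],1.]); return c,d
def atz(p,uv,z):
    c,d=ray(p,uv); return c+d*(z-c[2])/d[2]
def proj(p,X):
    K=np.array(p["intrinsics"]);V=np.array(p["view"]);x=V[:3,:3]@np.array(X,float)+V[:3,3]; x=K@x; return x[:2]/x[2]
def save(p,n,box=None,s=1):
    im=p["color"][:,:,::-1]
    if box: im=im[box[1]:box[3],box[0]:box[2]]
    cv2.imwrite("pics/"+n,cv2.resize(im,None,fx=s,fy=s,interpolation=cv2.INTER_CUBIC))
E
python3 - <<'E'
from h import *
print(get_state()); print(tcp_to_grasp)
ps={n:snapshot(n) for n in("scene","top")}
save(ps["scene"],"s0.png");save(ps["top"],"t0.png")
for n,p in ps.items():
    print(n,ray(p,(280,210)))
    for th,z in [("clock",0),("seat",60),("flap_lip",71),("stud_a",67),("dust_plate",0),("tuck_edge",0),("loupe",0),("driver_stand",0),("nut_dish",0)]:
        for d in spot_point(p,th)[:3]: print(th,round(d["score"],2),np.round(d["location"]),np.round(atz(p,d["location"],z),1))
E
```

```text
pics
{'clock': 0.0, 'q': array([ 6.21076719e+01,  1.58477436e+01,  8.62953017e+01,  1.43774167e-03,
        7.79619086e+01, -6.93302519e+00]), 'qd': array([-0.01718944, -0.0343102 , -0.00688368, -0.06416914, -0.04506489,
        0.0248036 ]), 'joint_efforts': array([-3.67476692e-03, -4.16766322e+01, -2.45804822e+01, -4.06771605e-04,
        1.10192323e-02, -1.53122937e-05]), 'tcp_pos': array([205.39584949, 536.42246042, 190.63800167]), 'tool_rot': array([[-9.33832751e-01,  3.57708850e-01, -8.78622672e-04],
       [ 3.57709844e-01,  9.33831400e-01, -1.60750666e-03],
       [ 2.45466082e-04, -1.81543435e-03, -9.99998322e-01]]), 'contact_force': array([-0.14447619, -0.72536725, -0.15954064]), 'moment': array([ 0.025077  ,  0.04870916, -0.00497946]), 'finger_force': 0.0, 'finger_gap': 0.9976967729217047}
-18.700000000000003
scene (array([1177.01762107, -126.89873528,  822.05849562]), array([-0.5970633 ,  0.20272011, -0.77620637]))
clock 0.95 [314. 194.] [523.9 191.8   0. ]
seat 0.74 [315. 173.] [509.2 197.5  60. ]
seat 0.6 [152. 244.] [ 581.9 -228.8   60. ]
flap_lip 0.88 [322. 180.] [546
[... 467 characters left out ...]
 [590.6 449.    0. ]
nut_dish 0.87 [292. 284.] [755.9  39.9   0. ]
top (array([ 468.0875023 ,  102.49543846, 1227.67830074]), array([ 8.47031676e-02,  3.74308852e-04, -9.96558226e-01]))
clock 0.97 [248. 229.] [517.6 196.3   0. ]
seat 0.59 [248. 237.] [492.  190.8  60. ]
flap_lip 0.96 [249. 218.] [545.8 189.3  71. ]
stud_a 0.74 [220. 248.] [461.7 267.3  67. ]
stud_a 0.62 [261. 257.] [437.7 155.4  67. ]
dust_plate 0.9 [415. 149.] [ 753.4 -299.1    0. ]
dust_plate 0.68 [394. 223.] [ 532.2 -231.6    0. ]
tuck_edge 0.66 [405. 201.] [ 598.  -265.4    0. ]
tuck_edge 0.64 [406. 169.] [ 692.8 -269.9    0. ]
driver_stand 0.6 [158. 202.] [596.2 458.7   0. ]
nut_dish 0.76 [299. 154.] [737.2  45.7   0. ]
```

View pics/s0.png

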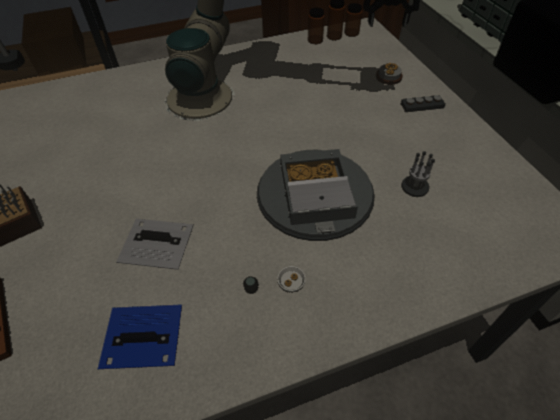

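View pics/t0.png

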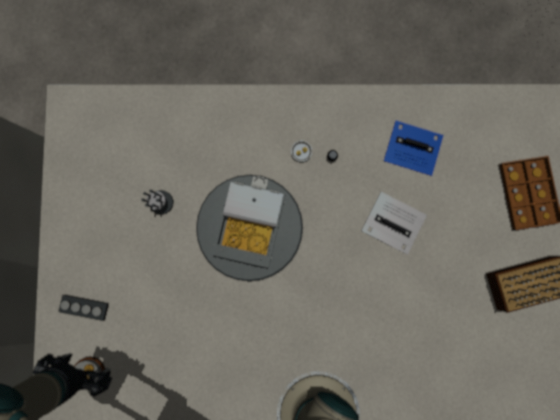

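The pictures show two candidates for the plate. One is the bare aluminium plate at top (394,223) / scene (156,242). The other is the blue one at top (415,149) / scene (142,336). The aluminium one fits, because its slots are on the robot side and the blue one is the named decoy. I'll confirm it in an enlarged crop and measure it.

```bash
cat >> h.py <<'E'
def quad(p,m,z):
    cs,_=cv2.findContours(m.astype(np.uint8),cv2.RETR_EXTERNAL,cv2.CHAIN_APPROX_NONE)
    c=max(cs,key=cv2.contourArea)[:,0,:]
    W=np.array([atz(p,u,z)[:2] for u in c],np.float32)
    return cv2.minAreaRect(W), W
E
python3 - <<'E'
from h import *
for n in("top","scene"):
    p=snapshot(n)
    if n=="top": save(p,"c1.png",(350,110,460,260),4)
    for d in regions_of(p,"dust_plate")[:3]:
        print(n,round(d["score"],2),d["box"],quad(p,d["pixels"],2.5)[0])
    for d in regions_of(p,"clock")[:1]: print("clock",quad(p,d["pixels"],15)[0])
    for d in regions_of(p,"flap")[:1]: print("flap",d["score"],quad(p,d["pixels"],68.5)[0])
E
```

```text
top 0.88 [384.4, 121.5, 442.6, 176.8] ((756.742431640625, -294.08807373046875), (155.18800354003906, 133.01882934570312), 72.62472534179688)
top 0.82 [365.2, 192.1, 423.9, 257.2] ((535.58349609375, -229.52059936523438), (154.44534301757812, 133.39013671875), 62.8621711730957)
clock ((524.2630615234375, 192.118896484375), (304.7756652832031, 304.8157043457031), 89.61198425292969)
flap 0.64 ((584.0996704101562, 179.92401123046875), (153.39308166503906, 96.44415283203125), 77.60318756103516)
scene 0.64 [99.3, 304.5, 183.5, 366.1] ((756.1929321289062, -293.57757568359375), (151.86691284179688, 130.28842163085938), 71.8371353149414)
scene 0.63 [114.7, 219.4, 191.8, 272.4] ((533.1864624023438, -228.9639892578125), (151.6752471923828, 135.09390258789062), 62.50740051269531)
clock ((526.9774780273438, 189.68231201171875), (303.811767578125, 313.9095458984375), 86.36901092529297)
flap 0.95 ((580.78173828125, 179.77130126953125), (149.83883666992188, 99.70377349853516), 76.21981048583984)
```

View pics/c1.png

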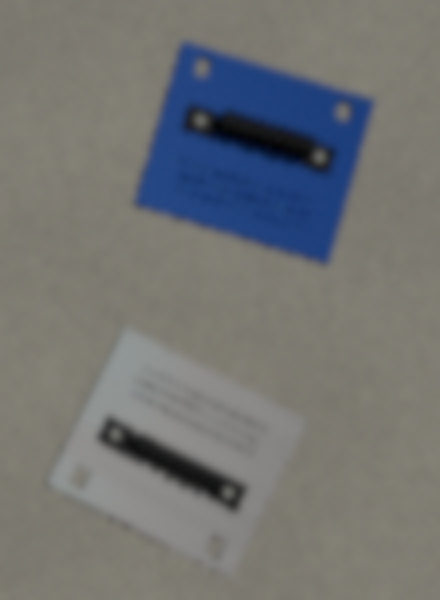

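The crop shows the bare aluminium plate with its two slots at the near end, at crop (80,478) and (217,548). The blue plate's slots are at the far end, so the aluminium one is right. The tool can't be tilted, so I'll take the bar by its ends. That lets the plate pitch about the pad axis. Moving over it now.

Call:
arm_command --steps '[-38,-40,0,0,1,-38,-40,0,0,1,-38,-40,0,0,1,-38,-40,0,0,1,-38,-40,0,0,1]'

```text
clock: 2.02
tcp_pos: [312.2, 280.7, 191.7]
tool_rot: [[-0.934, 0.357, 0.001], [0.357, 0.934, 0.0], [-0.001, 0.001, -1.0]]
contact_force: [1.3, 0.6, -0.1]
finger_gap: 0.997
finger_force: 0.0
```

Call:
arm_command --steps '[-38,-40,0,0,1,-38,-40,0,0,1,-38,-40,0,0,1,-38,-40,0,0,1,-38,-40,0,0,1]'

```text
clock: 2.65
tcp_pos: [418.1, 25.8, 191.9]
tool_rot: [[-0.934, 0.358, 0.001], [0.358, 0.934, 0.0], [-0.001, 0.001, -1.0]]
contact_force: [-0.2, -0.6, -0.5]
finger_gap: 1.0
finger_force: 0.0
```

Call:
arm_command --steps '[-38,-40,0,0,1,-38,-40,0,0,1,-38,-40,0,0,1,-38,-39,0,0,1,-38,-38,0,0.11,1]'

```text
clock: 3.28
tcp_pos: [525.0, -226.2, 191.6]
tool_rot: [[-0.887, 0.461, 0.001], [0.461, 0.887, 0.0], [-0.0, 0.0, -1.0]]
contact_force: [0.4, 0.9, 0.2]
finger_gap: 1.004
finger_force: 0.0
```

```bash
python3 - <<'E'
from h import *
s=get_state();print(s["clock"],s["tcp_pos"],s["tool_rot"])
p=snapshot("wrist");save(p,"w1.png")
for d in regions_of(p,"dust_plate")[:2]: print(round(d["score"],2),d["box"],quad(p,d["pixels"],2.5)[0])
for t in("dust_plate","tuck_edge"):
  for d in spot_point(p,t)[:2]: print(t,d["score"],d["location"],atz(p,d["location"],0))
E
```

```text
3.275 [ 524.99606577 -226.23476036  191.5618994 ] [[-8.87283961e-01  4.61223289e-01  5.00392819e-04]
 [ 4.61223420e-01  8.87284015e-01  1.83376492e-04]
 [-3.59413041e-04  3.93499908e-04 -9.99999858e-01]]
0.85 [247.6, 301.9, 373.4, 386.0] ((757.216796875, -292.1443176269531), (150.96424865722656, 131.77410888671875), 72.16546630859375)
0.73 [208.2, 125.4, 349.4, 239.0] ((535.28369140625, -228.19813537597656), (149.85574340820312, 130.00315856933594), 62.09549331665039)
dust_plate 0.86 [276.4, 183.1] [ 532.74275455 -230.43024232    0.        ]
dust_plate 0.81 [310.2, 349.9] [ 757.18485127 -296.35819359    0.        ]
tuck_edge 0.88 [277.4, 238.8] [ 593.88461303 -261.00879639    0.        ]
tuck_edge 0.66 [309.1, 305.8] [ 694.93309412 -267.7889657     0.        ]
```

View pics/w1.png

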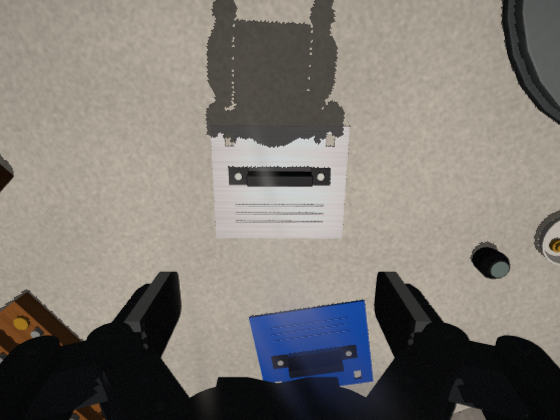

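The wrist view shows the plate with its slots toward the robot. The bar runs from (247,177) to (315,177), with thin screw feet out to (228) and (330). The pose agrees with the other cameras, so I'll descend and creep.

Call:
arm_command --steps '[0,2,50,0,1,0,0,50,0,1,0,0,50,0,1,0,0,18,0,1,0,0,8,0,1]'

```text
clock: 4.1
tcp_pos: [524.2, -220.6, 14.6]
tool_rot: [[-0.89, 0.457, -0.002], [0.457, 0.89, 0.002], [0.003, 0.001, -1.0]]
contact_force: [0.0, 0.4, 1.2]
finger_gap: 1.001
finger_force: 0.0
```

```bash
python3 - <<'E'
from h import *
import plant
s=get_state();print(s["clock"],s["tcp_pos"],s["contact_force"],plant.tcp_to_grasp)
p=snapshot("scene");a=p["color"]
u=proj(p,s["tcp_pos"]);print(u)
x,y=int(u[0]),int(u[1]);save(p,"s2.png",(max(0,x-60),y-70,x+60,y+30),6)
E
```

```text
4.1 [ 524.15786271 -220.62226507   14.62830964] [0.01731241 0.35031613 1.1919421 ] -18.700000000000003
[156.80380381 235.18427587]
```

View pics/s2.png

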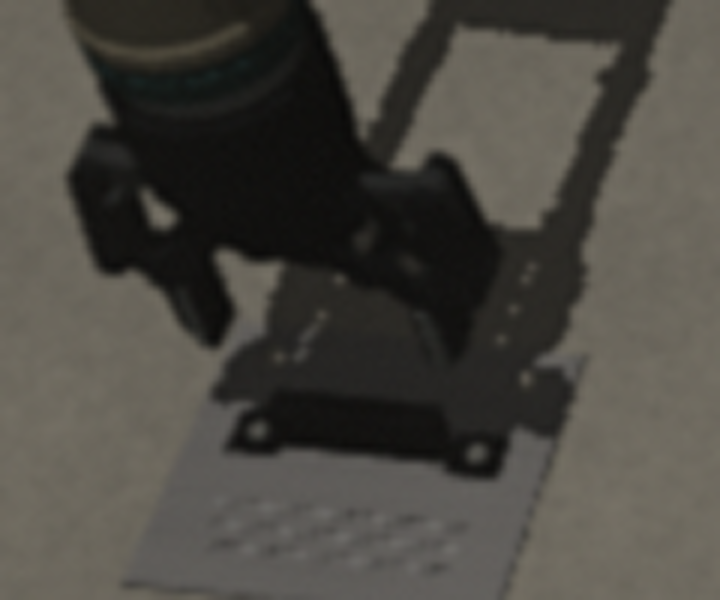

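Call:
arm_command --steps '[-3,-2.5,6,0,1,0,0,5,0,1,0,0,2,0,1,0,0,0,0,1]'

```text
clock: 4.65
tcp_pos: [526.9, -226.2, 2.6]
tool_rot: [[-0.889, 0.458, 0.0], [0.458, 0.889, 0.0], [-0.0, 0.0, -1.0]]
contact_force: [0.2, 0.3, -0.5]
finger_gap: 0.998
finger_force: 0.0
```

Call:
arm_command --steps '[1.5,1,2.5,0,1,0,0,0,0,0.6,0,0,0,0,0.6,0,0,0,0,0.6]' --newtons 20

```text
clock: 5.15
tcp_pos: [526.1, -224.7, 0.0]
tool_rot: [[-0.889, 0.458, 0.0], [0.458, 0.889, -0.0], [-0.0, 0.0, -1.0]]
contact_force: [0.1, -0.5, -0.5]
finger_gap: 0.598
finger_force: 0.0
```

```bash
python3 - <<'E'
from h import *
s=get_state();print(s["clock"],s["tcp_pos"],s["contact_force"],s["finger_force"],s["finger_gap"])
p=snapshot("scene");w=snapshot("wrist")
u=proj(p,s["tcp_pos"]);x,y=int(u[0]),int(u[1])
a=cv2.resize(p["color"][y-55:y+40,max(0,x-60):x+60],(720,570),interpolation=cv2.INTER_CUBIC)[100:,100:500]
b=w["color"][20:420,130:430]
b=cv2.resize(b,(352,470));cv2.imwrite("pics/g1.png",np.hstack([a,b])[:,:,::-1])
E
```

```text
5.15 [ 5.26086744e+02 -2.24675156e+02  4.62450981e-02] [ 0.13972436 -0.4687606  -0.52342385] 0.0 0.5982456283299512
```

View pics/g1.png

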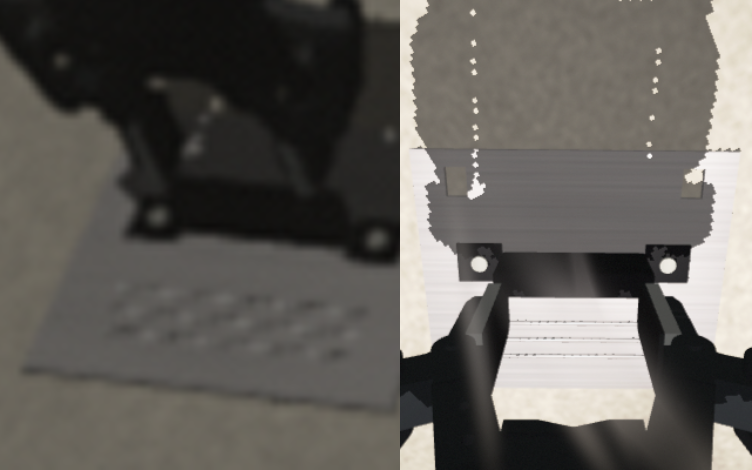

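```bash
python3 - <<'E'
from h import *
s=get_state();R=s["tool_rot"];t=s["tcp_pos"]
w=snapshot("wrist");p=snapshot("scene")
print(ray(w,(280,210)))
for z in(0,-5,-10,-20,-30):
    print(z,[np.round(proj(w,t+R@np.array([dx,y,z]))) for y in(-30,30) for dx in (-11,11)],[np.round(proj(p,t+R@np.array([0,y,z]))) for y in(-30,30)])
for z in (2.5,28.5):
  print("bar",z,[np.round(proj(w,np.array([526.1,-224.4,z])+R@np.array([dx,y,0]))) for y in(-35,35) for dx in (-6,6)])
u=proj(p,t);print(u)
a=cv2.resize(w["color"][200:400,150:410],(780,600),interpolation=cv2.INTER_CUBIC);cv2.imwrite("pics/g2.png",a[:,:,::-1])
E
```

```text
(array([ 457.5673961 , -188.90234393,  182.22298046]), array([ 0.27203322, -0.13002691, -0.95349686]))
0 [array([226., 259.]), array([224., 224.]), array([327., 259.]), array([328., 224.])] [array([145., 239.]), array([169., 241.])]
-5 [array([225., 263.]), array([223., 228.]), array([328., 263.]), array([330., 227.])] [array([144., 237.]), array([168., 240.])]
-10 [array([224., 267.]), array([222., 231.]), array([329., 267.]), array([331., 231.])] [array([144., 236.]), array([168., 239.])]
-20 [array([221., 276.]), array([219., 238.]), array([332., 275.]), array([334., 237.])] [array([143., 234.]), array([167., 236.])]
-30 [array([218., 285.]), array([215., 245.]), array([335., 285.]), array([337., 245.])] [array([141., 231.]), array([166., 234.])]
bar 2.5 [array([217., 253.]), array([216., 234.]), array([337., 253.]), array([338., 234.])]
bar 28.5 [array([208., 275.]), array([207., 253.]), array([345., 274.]), array([347., 253.])]
[156.75040404 239.76456964]
```

View pics/g2.png

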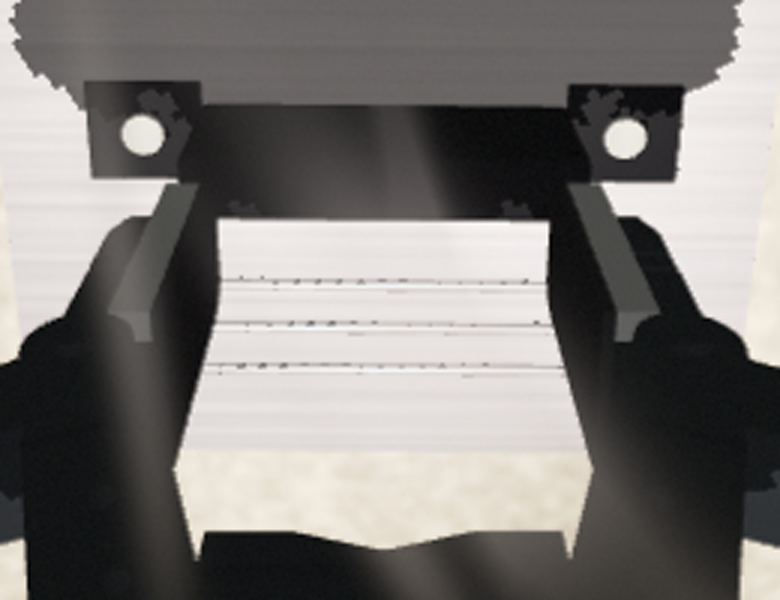

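The pads closed to 0.6 without touching anything. The tip pixels, near full-image (210,262), put the tips above the bar top, so the fingertips stand well behind the nominal TCP. I'll reopen and go lower, watching the force.

Call:
arm_command --steps '[0,0,0,0,1,0,0,0,0,1,0,0,5,0,1,0,0,5,0,1,0,0,0,0,1]'

```text
clock: 5.98
tcp_pos: [525.5, -224.3, -10.7]
tool_rot: [[-0.889, 0.458, -0.001], [0.458, 0.889, 0.001], [0.001, 0.0, -1.0]]
contact_force: [-0.7, 0.0, 0.2]
finger_gap: 1.0
finger_force: 0.0
```

Call:
arm_command --steps '[0,0,0,0,0.7,0,0,0,0,0.7,0,0,0,0,0.7]'

```text
clock: 6.35
tcp_pos: [526.1, -224.7, -9.9]
tool_rot: [[-0.889, 0.458, 0.0], [0.458, 0.889, -0.0], [-0.0, 0.0, -1.0]]
contact_force: [0.5, 0.5, 1.1]
finger_gap: 0.698
finger_force: 0.0
```

Call:
arm_command --steps '[0,0,0,0,1,0,0,0,0,1,0,0,4,0,1,0,0,4,0,1,0,0,0,0,1]'

```text
clock: 6.98
tcp_pos: [525.6, -224.4, -18.6]
tool_rot: [[-0.889, 0.458, -0.001], [0.458, 0.889, 0.001], [0.001, 0.0, -1.0]]
contact_force: [-0.3, 0.4, 0.2]
finger_gap: 0.995
finger_force: 0.0
```

Call:
arm_command --steps '[0,0,0,0,0.7,0,0,0,0,0.7,0,0,0,0,0.7]'

```text
clock: 7.35
tcp_pos: [526.9, -225.0, -16.3]
tool_rot: [[-0.889, 0.458, 0.002], [0.458, 0.889, -0.001], [-0.002, 0.0, -1.0]]
contact_force: [-1.3, 0.8, 7.7]
finger_gap: 0.703
finger_force: 4.4
```

```bash
python3 - <<'E'
from h import *
s=get_state();R=s["tool_rot"];t=s["tcp_pos"];print(t)
w=snapshot("wrist");p=snapshot("scene")
u=proj(p,t);x,y=int(u[0]),int(u[1])
a=cv2.resize(w["color"][220:400,170:390],(450,368),interpolation=cv2.INTER_CUBIC)
b=cv2.resize(p["color"][y-35:y+25,x-32:x+32],(393,368),interpolation=cv2.INTER_CUBIC)
b=np.clip(b.astype(float)*2.2,0,255).astype(np.uint8)[:,:345]
cv2.imwrite("pics/g3.png",np.hstack([a,b])[:,:,::-1])
E
```

```text
[ 526.86413305 -225.03344683  -16.33403936]
```

View pics/g3.png

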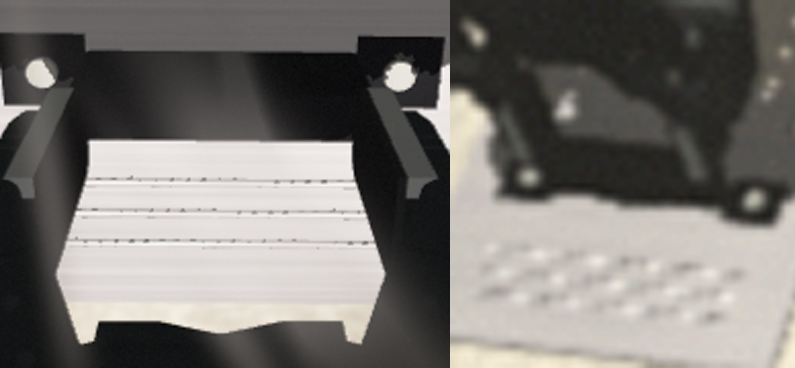

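The fingertips now ride on the bar top: 7.7 N up at TCP z −17. So the true tips sit about 45 mm behind the reported TCP. I'll open, go 18 mm lower and close.

Call:
arm_command --steps '[0,0,0,0,1,0,0,0,0,1,0,0,6,0,1,0,0,6,0,1,0,0,5,0,1]'

```text
clock: 8.07
tcp_pos: [525.7, -224.4, -35.9]
tool_rot: [[-0.889, 0.458, -0.001], [0.458, 0.889, 0.001], [0.001, 0.0, -1.0]]
contact_force: [0.8, -1.1, -0.1]
finger_gap: 1.0
finger_force: 0.0
```

Call:
arm_command --steps '[0,0,0,0,0.6,0,0,0,0,0.6,0,0,0,0,0.6]' --newtons 20

```text
clock: 8.45
tcp_pos: [525.9, -224.6, -35.1]
tool_rot: [[-0.889, 0.458, -0.0], [0.458, 0.889, 0.0], [0.0, 0.0, -1.0]]
contact_force: [-0.4, -0.9, -0.8]
finger_gap: 0.814
finger_force: 24.0
```

Gripped at 69 mm, which matches the 70 mm bar. Lifting gently, then moving to a spot beside the clock to look.

Call:
arm_command --steps '[0,0,-15,0,0.6,0,0,-35,0,0.6,0,0,-40,0,0.6,0,0,-40,0,0.6,0,0,-20,0,0.6]' --newtons 25

```text
clock: 9.07
tcp_pos: [527.3, -225.4, 118.9]
tool_rot: [[-0.889, 0.458, 0.005], [0.458, 0.889, -0.003], [-0.005, -0.0, -1.0]]
contact_force: [-0.1, 0.1, -1.5]
finger_gap: 0.808
finger_force: 31.3
```

Call:
arm_command --steps '[33,40,0,0,0.6,33,40,0,0,0.6,33,40,0,0,0.6,33,40,0,-0.13,0.6,10,20,0,-0.13,0.6]'

```text
clock: 9.7
tcp_pos: [477.9, 2.7, 116.1]
tool_rot: [[-0.978, 0.208, 0.001], [0.208, 0.978, 0.001], [-0.0, 0.001, -1.0]]
contact_force: [0.5, -0.2, -1.6]
finger_gap: 0.812
finger_force: 31.3
```

```bash
cat > fit.py <<'E'
from h import *
from scipy.optimize import least_squares
P={"clock":(0,0,0),"seat":(-28,0,60),"flap_lip":(16,0,71),"stud_a":(-78,55,67),"stud_b":(-78,-55,67)}
def W(q,c):
    a=np.radians(q[2]);return np.array([q[0]+c[0]*np.cos(a)-c[1]*np.sin(a),q[1]+c[0]*np.sin(a)+c[1]*np.cos(a),c[2]])
def collect(ps,q0=(525,193,-12.4)):
    obs=[]
    for p in ps:
        for th in("clock","seat","flap_lip","stud_a"):
            for d in spot_point(p,th)[:4]:
                for n in ([th] if th!="stud_a" else ["stud_a","stud_b"]):
                    e=np.array(d["location"])-proj(p,W(q0,P[n]))
                    if np.hypot(*e)<14 and d["score"]>.4: obs.append((p,n,d["location"],d["score"]))
    return obs
def fit(obs,q0=(525,193,-12.4)):
    def f(q):
        r=[]
        for p,n,u,s in obs:
            w=W(q,P[n]);a=atz(p,u,w[2]);k=.4 if n in("seat","clock") else 1
            r+=list((a-w)[:2]*k)
        return r
    s=least_squares(f,q0,loss="soft_l1",f_scale=2.)
    return s.x
E
python3 - <<'E'
from fit import *
s=get_state();print(s["clock"],s["tcp_pos"],s["tool_rot"][:,1],s["contact_force"],s["finger_force"],s["finger_gap"])
ps=[snapshot(n) for n in("wrist","scene","top")]
save(ps[0],"w3.png")
al=[]
for n,p in zip(("wrist","scene","top"),ps):
    o=collect([p]);al+=o
    for x in o: print(n,x[1],np.round(x[2],1),np.round(x[3],2),np.round(atz(p,x[2],P[x[1]][2]),1))
    if len(o)>1: print(fit(o))
print("all",fit(al))
E
```

```text
9.7 [477.93844425   2.74378211 116.13750884] [2.07932020e-01 9.78142928e-01 8.28774262e-04] [ 0.46099107 -0.16373903 -1.56699352] 31.256911754608154 0.8119381522376836
wrist clock [490.7 195.6] 0.92 [522.6 194.9   0. ]
wrist seat [544.2 187.9] 0.75 [500.7 197.9  60. ]
wrist flap_lip [544.8 245.7] 0.72 [541.2 191.3  71. ]
wrist stud_b [494.6 107.5] 0.8 [434.9 159.2  67. ]
[524.72619746 194.48231344 -13.56605726]
scene clock [315.7 195.2] 0.94 [530.8 193.1   0. ]
scene seat [315.7 167.5] 0.7 [490.2 207.2  60. ]
scene flap_lip [317.8 177. ] 0.84 [532.8 194.2  71. ]
scene stud_a [330.8 149.2] 0.75 [447.5 268.9  67. ]
scene stud_b [290.3 156.5] 0.71 [435.1 157.7  67. ]
[517.96531065 199.47405162  -9.1054961 ]
top clock [248.3 226.9] 0.79 [523.5 195.4   0. ]
top seat [249.4 236. ] 0.86 [495.6 187.8  60. ]
top flap_lip [245.9 220.2] 0.75 [538.7 196.7  71. ]
top stud_a [221.8 249.1] 0.81 [460.1 262.6  67. ]
top stud_b [260.1 256.8] 0.66 [438.5 157.9  67. ]
[524.79701859 196.68985543 -10.58451909]
all [523.06661365 196.59930053 -11.30171332]
```

View pics/w3.png

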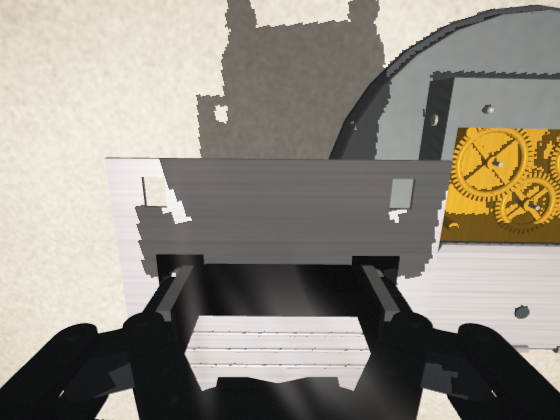

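The wrist view shows stud_b at about (488,108), the case rim's near corner at (433,78), and the gearwork with the shut flap at (521,312). I'll raise the arm to get both studs in view.

Call:
arm_command --steps '[0,-15,-45,0,0.6,0,-15,-45,0,0.6,0,0,-30,0,0.6,0,0,0,0,0.6]'

```text
clock: 10.95
tcp_pos: [474.6, -29.6, 237.2]
tool_rot: [[-0.977, 0.215, 0.006], [0.215, 0.977, -0.001], [-0.006, 0.0, -1.0]]
contact_force: [0.5, -0.5, -2.2]
finger_gap: 0.813
finger_force: 31.3
```

```bash
python3 - <<'E'
from fit import *
import pickle
s=get_state();print(s["clock"],s["tcp_pos"],s["tool_rot"][:,1])
al=[];qs=[]
for k in range(4):
  for n in("wrist","scene","top"):
    p=snapshot(n)
    o=collect([p]);al+=[(*x,n) for x in o]
    if k==0:
      r=regions_of(p,"flap")
      if r: print(n,"flap",round(r[0]["score"],2),quad(p,r[0]["pixels"],68.5)[0])
      pickle.dump(p,open(f"p_{n}.pkl","wb"))
for n in("wrist","scene","top"):
  for t in P:
    a=np.array([atz(x[0],x[2],P[t][2])[:2] for x in al if x[4]==n and x[1]==t])
    if len(a): print(n,t,len(a),a.mean(0).round(1),a.std(0).round(1))
  o=[x[:4] for x in al if x[4]==n]
  if o: print(n,fit(o))
print("all",fit([x[:4] for x in al]))
E
```

```text
10.95 [474.58884096 -29.5911213  237.22439143] [2.14526300e-01 9.76718202e-01 1.41984374e-04]
wrist flap 0.64 ((589.2681274414062, 196.31622314453125), (122.5072021484375, 92.93856048583984), 77.498291015625)
scene flap 0.78 ((582.2435913085938, 179.53697204589844), (151.0064239501953, 98.3996353149414), 77.07232666015625)
top flap 0.8 ((583.8512573242188, 178.6017608642578), (152.69537353515625, 94.13633728027344), 77.16651153564453)
wrist clock 4 [522.9 194.7] [1.7 0.8]
wrist seat 4 [498.8 196.6] [1.1 0.9]
wrist flap_lip 3 [539.8 190.9] [1.5 0.7]
wrist stud_b 4 [437.3 159. ] [0.9 0.4]
wrist [525.03667961 194.37855356 -13.20121247]
scene clock 4 [524.9 193.7] [0.7 4.2]
scene seat 3 [498.1 200.3] [3.5 4. ]
scene flap_lip 4 [540.  190.5] [2.7 4. ]
scene stud_a 4 [453.8 266.4] [6.  1.8]
scene stud_b 4 [435.7 161.2] [3.  5.6]
scene [523.17798467 196.15729203 -12.16704435]
top clock 4 [519.8 193.1] [4.8 3.6]
top seat 4 [495.3 197.4] [2.5 3.2]
top flap_lip 4 [544.8 188.7] [4.9 5.1]
top stud_a 4 [458.7 263.8] [3.9 2.2]
top stud_b 4 [438.2 158.4] [3.4 4.2]
top [525.33838089 192.6627144  -12.43335386]
all [524.46518098 194.40313062 -12.68265163]
```

The clock fit comes out at about (524.7, 194.3), yaw −12.8°. The flap, stud and lip measurements agree with it to about 2 mm. Now to a hover with the tuck edge short of the lip.

Call:
arm_command --steps '[16,57,0,0.007,0.6,16,57,0,0,0.6,16,57,20,0,0.6,15,57,40,0,0.6,0,2,40,0,0.6]'

```text
clock: 14.72
tcp_pos: [462.5, 205.8, 139.5]
tool_rot: [[-0.976, 0.216, 0.002], [0.216, 0.976, 0.002], [-0.002, 0.003, -1.0]]
contact_force: [0.1, -1.0, -2.1]
finger_gap: 0.81
finger_force: 31.3
```

Call:
arm_command --steps '[0,0,40,0,0.6,0,0,36,0,0.6,0,0,0,0,0.6]'

```text
clock: 15.1
tcp_pos: [459.5, 201.3, 61.6]
tool_rot: [[-0.975, 0.221, -0.007], [0.221, 0.975, -0.002], [0.006, -0.003, -1.0]]
contact_force: [0.1, 0.4, -0.6]
finger_gap: 0.809
finger_force: 31.2
```

```bash
python3 - <<'E'
from fit import *
for k in range(2):
  s=get_state();R=s["tool_rot"];t=s["tcp_pos"]
  if k==0: print(s["clock"],t,R[:,1],s["q"])
  for n in("wrist","scene","top"):
    p=snapshot(n);z=t[2]+35
    for d in regions_of(p,"dust_plate")[:3]:
      r,Wp=quad(p,d["pixels"],z+2.5); rel=R.T@(np.array([*r[0],0])-[t[0],t[1],0])
      if abs(rel[0])<60: print(n,"mask",round(d["score"],2),np.round(rel[:2],1),np.round(r[1],1),round(r[2],1))
    for th,off in(("dust_plate",0),("tuck_edge",0)):
      for d in spot_point(p,th)[:3]:
        rel=R.T@(atz(p,d["location"],z)-t)
        if abs(rel[0])<100 and abs(rel[1])<50: print(n,th,round(d["score"],2),np.round(rel[:2],1))
E
```

```text
15.1 [459.52307957 201.30043397  61.60713603] [ 0.22078251  0.97531792 -0.00316694] [ 1.57019851e+01  1.61879919e+01  1.06035271e+02  4.32073654e-03
  5.81643078e+01 -6.15447012e+01]
wrist mask 0.64 [-8.3  1. ] [151.3 125.9] 77.2
wrist dust_plate 0.65 [-8.9 -0.4]
wrist tuck_edge 0.92 [-75.7  -1.4]
scene mask 0.7 [-9.   2.4] [154.2 133. ] 76.9
scene dust_plate 0.74 [-11.2   4.2]
scene tuck_edge 0.59 [-76.6   1.5]
top mask 0.6 [-26.6 -63.2] [145.7  61.6] 14.1
top tuck_edge 0.6 [-74.3  -2.5]
wrist mask 0.87 [-8.   0.6] [150.4 125.6] 76.9
wrist dust_plate 0.71 [-9.5 -0.4]
wrist tuck_edge 0.69 [-76.3  -0.2]
scene mask 0.69 [-9.7  0.3] [153.  133.2] 75.9
scene dust_plate 0.69 [-8.5  3.5]
scene tuck_edge 0.87 [-71.1   3.4]
top mask 0.9 [-24.2 -64.2] [131.2  54.5] 13.5
top tuck_edge 0.82 [-77.4  -3.9]
```

Call:
arm_command --steps '[0,0,0,0,0.6]'

```text
clock: 16.42
tcp_pos: [462.1, 202.0, 63.9]
tool_rot: [[-0.975, 0.221, -0.0], [0.221, 0.975, 0.0], [0.0, 0.0, -1.0]]
contact_force: [0.1, 0.3, -0.9]
finger_gap: 0.815
finger_force: 31.2
```

Call:
arm_command --steps '[1,6.5,15,0,0.6,0,0,10,0,0.6,0,0,2,0,0.6,0,0,0,0,0.6]' --newtons 20

```text
clock: 16.92
tcp_pos: [462.3, 208.4, 36.5]
tool_rot: [[-0.975, 0.221, -0.001], [0.221, 0.975, -0.0], [0.001, -0.0, -1.0]]
contact_force: [-0.7, 0.2, -1.2]
finger_gap: 0.814
finger_force: 31.2
```

Call:
arm_command --steps '[0,0,2,0,0.6,0,0,2,0,0.6,0,0,2,0,0.6]'

```text
clock: 17.3
tcp_pos: [462.8, 208.5, 31.0]
tool_rot: [[-0.975, 0.221, 0.001], [0.221, 0.975, 0.0], [-0.001, 0.0, -1.0]]
contact_force: [0.8, -0.9, 3.1]
finger_gap: 0.811
finger_force: 31.7
```

Contact with the stud tops came at the expected height. Pressing gently now to pitch the tuck edge down.

Call:
arm_command --steps '[0,0,1.5,0,0.6,0,0,1,0,0.6]'

```text
clock: 17.55
tcp_pos: [463.6, 208.4, 30.1]
tool_rot: [[-0.975, 0.221, 0.002], [0.221, 0.975, 0.0], [-0.002, 0.001, -1.0]]
contact_force: [-1.6, -3.1, 12.0]
finger_gap: 0.807
finger_force: 32.8
```

```bash
python3 - <<'E'
from h import *
s=get_state();R=s["tool_rot"];t=s["tcp_pos"]
print(s["clock"],t,s["contact_force"],R.T@s["moment"])
p=snapshot("scene");u=proj(p,t+np.array([0,0,35]));x,y=int(u[0]),int(u[1]);print(x,y)
a=cv2.resize(p["color"][y-45:y+45,x-60:x+60],(800,600),interpolation=cv2.INTER_CUBIC)
a=np.clip(a.astype(float)*1.8,0,255).astype(np.uint8)
cv2.imwrite("pics/k1.png",a[:,:,::-1])
E
```

```text
17.55 [463.55562201 208.43107966  30.07253614] [-1.58831735 -3.13839063 12.02773726] [0.49731408 0.35277144 0.06357207]
312 159
```

Call:
arm_command --steps '[0,0,1,0,0.6,0,0,1,0,0.6]'

```text
clock: 17.85
tcp_pos: [464.7, 208.2, 29.0]
tool_rot: [[-0.975, 0.221, 0.005], [0.221, 0.975, -0.0], [-0.005, 0.001, -1.0]]
contact_force: [-1.6, -3.3, 19.8]
finger_gap: 0.806
finger_force: 34.0
```

```bash
python3 - <<'E'
from h import *
s=get_state();R=s["tool_rot"];print(s["tcp_pos"],s["contact_force"],R.T@s["moment"])
E
```

```text
[464.74074336 208.22313138  28.97514691] [-1.58572831 -3.3176505  19.8304978 ] [0.65001754 0.37945168 0.0426142 ]
```

```bash
python3 - <<'E'
from h import *
s=get_state();t=s["tcp_pos"]
p=snapshot("scene");w=snapshot("wrist")
a=cv2.resize(p["color"][135:225,270:370],(500,450),interpolation=cv2.INTER_CUBIC)
a=np.clip(a.astype(float)*1.8,0,255).astype(np.uint8)
b=cv2.resize(w["color"],(300,225));c=cv2.resize(w["color"][100:220,60:500],(300,225),interpolation=cv2.INTER_CUBIC)
cv2.imwrite("pics/k2.png",np.hstack([a,np.vstack([b,c])])[:,:,::-1])
for n,z in(("tuck_edge",60),("flap_lip",71)):
  for q,nm in((p,"scene"),(w,"wrist")):
    for d in spot_point(q,n)[:1]:print(nm,n,round(d["score"],2),np.round(d["location"],1),np.round(atz(q,d["location"],z),1))
E
```

```text
scene tuck_edge 0.77 [144.2 306.1] [ 727.8 -267.6   60. ]
wrist tuck_edge 0.58 [275.6 384.3] [537.  191.3  60. ]
scene flap_lip 0.97 [316.3 179.8] [540.3 186.9  71. ]
```

View pics/k2.png

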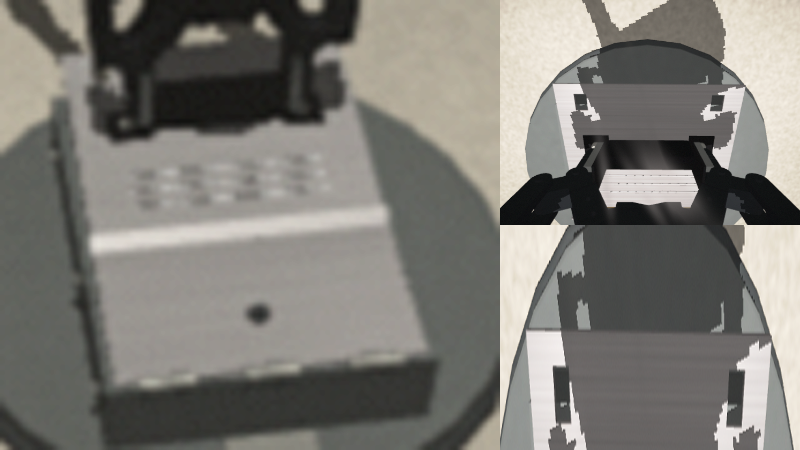

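The picture shows the plate lined up with the flap and its tuck edge at the lip band, crop (90,245)–(385,215). In the wrist view the slotted edge spans 356 px, against 346 px when level. That means its slotted end is about 5 mm nearer the camera, which is a tilt of about 5°. I'll unload and slide in.

Call:
arm_command --steps '[0,0,-3,0,0.6,-3,0,0,0,0.6,-3,0,0,0,0.6]'

```text
clock: 18.52
tcp_pos: [467.4, 207.3, 29.3]
tool_rot: [[-0.975, 0.221, -0.002], [0.221, 0.975, 0.0], [0.002, -0.0, -1.0]]
contact_force: [-3.9, 0.4, 3.6]
finger_gap: 0.811
finger_force: 32.3
```

Call:
arm_command --steps '[-3,0,0,0,0.6,-3,0,0,0,0.6,-3,0,0,0,0.6]'

```text
clock: 18.9
tcp_pos: [477.8, 205.1, 29.1]
tool_rot: [[-0.975, 0.221, 0.001], [0.221, 0.975, -0.0], [-0.001, -0.0, -1.0]]
contact_force: [-0.5, 0.5, -0.5]
finger_gap: 0.81
finger_force: 31.9
```

Call:
arm_command --steps '[-3,0,0,0,0.6,-3,0,0,0,0.6,-2,0,0,0,0.6,0,0,0,0,0.6]'

```text
clock: 19.4
tcp_pos: [485.3, 203.3, 29.3]
tool_rot: [[-0.975, 0.221, 0.0], [0.221, 0.975, 0.0], [-0.0, 0.0, -1.0]]
contact_force: [0.6, 0.0, -1.5]
finger_gap: 0.811
finger_force: 31.7
```

```bash
python3 - <<'E'
from fit import *
s=get_state();print(s["tcp_pos"],s["contact_force"])
for k in range(2):
 for n in("scene","top"):
  p=snapshot(n)
  for d in spot_point(p,"flap_lip")[:1]:print(n,np.round(d["location"],1),proj(p,W((524.7,194.3,-12.8),P["flap_lip"])).round(1))
E
```

```text
[485.25382244 203.34726807  29.34140161] [ 0.58065301  0.00569452 -1.5181536 ]
scene [317.  179.9] [317.7 179.4]
top [248.4 218.6] [248.1 219.6]
scene [320.4 177.8] [317.7 179.4]
top [251.8 218.5] [248.1 219.6]
```

The lip sits where it should when shut, with no contact force. Sliding the last 2.5 mm, then lowering.

Call:
arm_command --steps '[-2.5,0,0,0,0.6,0,0,1.5,0,0.6,0,0,1.5,0,0.6,0,0,0,0,0.6]'

```text
clock: 20.3
tcp_pos: [487.5, 203.0, 26.7]
tool_rot: [[-0.975, 0.221, 0.0], [0.221, 0.975, 0.0], [-0.0, 0.0, -1.0]]
contact_force: [-0.4, 0.1, 1.6]
finger_gap: 0.808
finger_force: 32.1
```

Call:
arm_command --steps '[0,0,1,0,0.6,0,0,1,0,0.6,0,0,0,0,0.6]'

```text
clock: 20.68
tcp_pos: [487.3, 203.0, 24.4]
tool_rot: [[-0.975, 0.221, -0.0], [0.221, 0.975, 0.0], [0.0, 0.0, -1.0]]
contact_force: [-2.7, 1.6, 2.5]
finger_gap: 0.813
finger_force: 32.2
```

```bash
python3 - <<'E'
from h import *
s=get_state();R=s["tool_rot"];print(s["tcp_pos"],s["contact_force"],R.T@s["moment"])
E
```

```text
[487.27995369 202.95488526  24.39591705] [-2.69883787  1.60083038  2.47721497] [-0.02498575  0.07353919 -0.03381189]
```

Call:
arm_command --steps '[0,0,1,0,0.6,0,0,1,0,0.6,0,0,0,0,0.6]'

```text
clock: 21.05
tcp_pos: [487.4, 202.9, 23.9]
tool_rot: [[-0.975, 0.221, 0.0], [0.221, 0.975, 0.0], [-0.0, 0.0, -1.0]]
contact_force: [-5.2, -0.8, 13.7]
finger_gap: 0.816
finger_force: 33.4
```

```bash
python3 - <<'E'
from h import *
s=get_state();R=s["tool_rot"];print(s["tcp_pos"],s["contact_force"],R.T@s["moment"])
E
```

```text
[487.41390373 202.91621058  23.93513515] [-5.17211425 -0.75493994 13.72145542] [ 0.23374039  0.53837883 -0.04728843]
```

```bash
python3 - <<'E'
from fit import *
s=get_state();R=s["tool_rot"];t=s["tcp_pos"]
w=snapshot("wrist")
g=R@np.array([-9.5,0,0])+t
for nm,zz in(("flat",62.5),("up3",65.5),("up7",69.5)):
  print(nm,[proj(w,[*(g+R@np.array([65,y,0]))[:2],zz]).round(1) for y in(-75,75)])
m=regions_of(w,"dust_plate")[0];M=m["pixels"];print(m["score"],m["box"])
for r in range(int(m["box"][1])-1,int(m["box"][1])+7):
  c=np.where(M[r])[0]; print(r,c.min() if len(c) else None,c.max() if len(c) else None)
gr=cv2.cvtColor(w["color"],cv2.COLOR_RGB2GRAY).astype(int)
for c in (115,125,435,445): print(c,[int(v) for v in gr[140:190:2,c]])
for d in spot_point(w,"stud_a")[:4]: print("stud",round(d["score"],2),np.round(d["location"]))
q=(524.7,194.3,-12.8)
print([proj(w,W(q,P[n])).round(1) for n in("stud_a","stud_b")])
print("slots",[proj(w,[*(g+R@np.array([50,y,0]))[:2],62.5]).round(1) for y in(55,-55)])
E
```

```text
flat [array([100.3, 157.2]), array([451.5, 156.7])]
up3 [array([ 96.7, 158.3]), array([455.1, 157.8])]
up7 [array([ 91.7, 159.8]), array([460. , 159.3])]
0.93 [102.9, 154.9, 451.8, 377.2]
153 None None
154 None None
155 None None
156 None None
157 107 155
158 105 288
159 105 420
160 105 451
115 [56, 56, 89, 158, 159, 157, 159, 72, 73, 224, 228, 230, 231, 232, 230, 229, 228, 230, 230, 231, 230, 227, 230, 232, 229]
125 [58, 55, 81, 162, 162, 162, 163, 162, 138, 204, 232, 233, 234, 235, 234, 232, 231, 234, 232, 233, 232, 230, 233, 234, 231]
435 [142, 56, 56, 61, 70, 72, 71, 70, 70, 71, 95, 104, 223, 231, 232, 231, 224, 228, 232, 228, 227, 226, 223, 226, 227]
445 [152, 149, 56, 59, 71, 71, 71, 71, 72, 72, 94, 104, 107, 228, 229, 227, 222, 224, 229, 226, 224, 224, 222, 224, 226]
stud 0.96 [401. 195.]
stud 0.72 [148. 194.]
[array([404.1, 195.3]), array([147.4, 195.5])]
slots [array([400.9, 190.9]), array([151.2, 191.2])]
```

Both studs show up through the slots at (401,195) and (148,194). The slotted edge spans 349 px, against 351 px expected when flat, and the push is about 14 N. One settling check, then hand-in.

Call:
arm_command --steps '[0.5,0,0,0,0.6,0,0,0,0,0.6,0,0,0,0,0.6]'

```text
clock: 21.58
tcp_pos: [487.5, 202.9, 24.0]
tool_rot: [[-0.975, 0.221, 0.002], [0.221, 0.975, 0.0], [-0.001, 0.0, -1.0]]
contact_force: [-3.4, -0.2, 12.8]
finger_gap: 0.808
finger_force: 33.3
```

```bash
python3 - <<'E'
from fit import *
s=get_state();print(s["clock"],s["tcp_pos"],s["contact_force"],s["tool_rot"].T@s["moment"],s["finger_force"])
q=(524.7,194.3,-12.8)
for n in("scene","top"):
  p=snapshot(n)
  for d in spot_point(p,"flap_lip")[:1]:print(n,np.round(d["location"],1),proj(p,W(q,P["flap_lip"])).round(1))
  for d in regions_of(p,"flap")[:1]:print(quad(p,d["pixels"],68.5)[0])
print(close_job() if 10<s["contact_force"][2]<20 else "hold")
E
```

```text
21.575 [487.47776213 202.92143871  23.9696379 ] [-3.40487784 -0.20937272 12.76278693] [0.2456063  0.37923672 0.02724444] 33.26795518398285
scene [320.9 178.4] [317.7 179.4]
((583.1103515625, 179.77288818359375), (151.12110900878906, 99.66942596435547), 77.55767059326172)
top [247.6 217.5] [248.1 219.6]
((585.32470703125, 178.19493103027344), (153.75897216796875, 94.11962890625), 75.68562316894531)
the job is handed in; nothing more can be done
None
```

The job is handed in at about 21.6 s. By my measurements the plate is tucked under the shut flap and seated flat over both studs, still gripped and pressed down with about 13 N; I haven't seen the judging result.

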